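# Load the labeller's feed bay and shut its guard door on the catch

## Task

Push the orange-lidded tub and then the blue-lidded tub, upright and sliding on the bench, in single file between the guide rails of the labeller's feed bay, orange deepest and blue behind it, both clear of the doorway. Then push the yellow guard door fully shut so that it seats on its catch and stays shut. Leave the green-lidded tub, the glue bottle and the tape dispenser where they stand.

Things in the scene. Friction and masses are not known exactly. Their poses are not given: they have to be found in the camera images.
- bay: Bench labeller with a feed bay (fixed; place and turn vary). Origin on the bench at the centre of the doorway; +x leads into the bay, +y to the left of one looking in, z up. White side walls 85 mm high, inner faces at y = +-92 mm, x 0 to 210 mm, open top, no floor plate: tubs slide on the bench. The white machine head (170 long, 220 wide, 190 mm high) begins at x = 210 mm and stops the tubs.
- bay_lane (a point): Point on the bench midway between the two aluminium guide rails, at their entry: 60 mm inside the doorway, axes as the bay's. Rails 30 mm high, inner faces 98 mm apart, 150 mm long up to the machine head; flared lead-ins open from there to about 164 mm apart at 8 mm inside the doorway.
- bay_catch (a point): Centre of the brass spring ball of the door catch, beside the door's free edge, 45 mm up. Its dark housing, 34 x 22 x 50 mm, stands on the outer side of it: bay x -29 to 5 mm, y 105 to 127 mm.
- guard_door (a joint): Yellow guard door, upright hinge at bay x = 0, y = -90 mm. 0 rad is shut; grows as it swings out to the bay's -x side (1.57: it points along bay -x). Panel 178 mm wide, 12 thick (outer face at bay x = -12 when shut), 85 high; black lip 6 mm thick on the outer face near the free edge. Stays where left; the catch resists from 0.09 rad (about 5 N), then holds it at 0.
- door_hinge (a point): Point on the door's hinge axis, 45 mm above the bench.
- door_edge (a point): Point on the door's outer face at its free edge, 178 mm from the hinge axis and 12 mm out from the inner face, 45 mm above the bench; moves with the door.
- tub_orange: White round tub with an orange lid, 90 mm diameter, 84 mm high, about 0.3 kg. Origin at the centre of its underside, z up.
- tub_blue: The same tub with a blue lid, 90 mm diameter, 84 mm high. Origin at the centre of its underside.
- tub_green: The same tub with a green lid, 90 mm diameter, 84 mm high, not to be moved. Origin at the centre of its underside.
- glue_bottle: Cream glue bottle with an orange nozzle, 56 mm diameter, 124 mm high, not to be moved. Origin at the centre of its underside.
- tape_dispenser: Black tape dispenser, 70 mm (own x) by 150 mm (own y), 84 mm high, not to be moved. Origin at the centre of its underside.
Things that resemble listed ones, but are neither listed nor needed, are in the scene too. What is shaped like the tub_orange but purple is not meant.

How it is judged:
On the way, in this order (a step that is already met when the one before it is completed fails the run):
1. the orange-lidded tub stands between the guide rails, door still open (x of tub_orange in the frame of bay above 0.05 m and y of tub_orange in the frame of bay between -0.015 and 0.015 m and angle between tub_orange's own z axis and vertical below 0.1 rad and height (world z) of tub_orange below 0.01 m and value of joint guard_door above 0.5 rad), for 0.2 s.
2. the blue-lidded tub stands behind it between the rails, clear of the doorway, door still open (x of tub_orange in the frame of bay above 0.13 m and y of tub_orange in the frame of bay between -0.015 and 0.015 m and angle between each of tub_orange, tub_blue's own z axis and vertical below 0.1 rad and height (world z) of each of tub_orange, tub_blue below 0.01 m and x of tub_blue in the frame of bay above 0.042 m and y of tub_blue in the frame of bay between -0.015 and 0.015 m and value of joint guard_door above 0.5 rad), for 0.2 s.
3. the guard door is seated on its catch (value of joint guard_door below 0.025 rad), for 0.2 s.
At the end, for the whole second after the job is handed in: The door is shut on its catch (joint within 0.025 rad of 0); both tubs stand upright (tilt under 0.1 rad) and still on the bench, within 15 mm of the lane's centre line, the orange one's centre more than 130 mm and the blue one's more than 42 mm inside the doorway (x of tub_orange in the frame of bay above 0.13 m and y of tub_orange in the frame of bay between -0.015 and 0.015 m and angle between each of tub_orange, tub_blue's own z axis and vertical below 0.1 rad and height (world z) of each of tub_orange, tub_blue below 0.01 m and x of tub_blue in the frame of bay above 0.042 m and y of tub_blue in the frame of bay between -0.015 and 0.015 m and value of joint guard_door between -0.025 and 0.025 rad and linear speed of each of tub_orange, tub_blue below 0.01 m/s); the robot touches nothing.
It fails at once if the green-lidded tub is pushed more than 25 mm from its place (distance of tub_green from where it was at the start of the episode above 0.025 m).
It fails at once if the glue bottle or the tape dispenser is moved more than 25 mm (distance of any of glue_bottle, tape_dispenser from where it was at the start of the episode above 0.025 m).
It fails at once if a tub is tipped over (more than 0.5 rad) (angle between any of tub_orange, tub_blue, tub_green's own z axis and vertical above 0.5 rad).
It fails at once if the orange- or blue-lidded tub is lifted more than 30 mm off the bench (height (world z) of any of tub_orange, tub_blue above 0.03 m).
It also fails if it takes over 72 s, if anything falls off the work surface, if the arm or the gripper's body presses on something with over 40 N, if the wrist force passes 120 N, or if a joint passes its speed limit or range.

## Robot

A 7-joint arm with a two-finger parallel gripper is mounted at the origin on the work surface. World frame = base frame: x ahead of the robot, y to its left, z up, the work surface at z = 0. Lengths are in m, angles in rad, forces in N, time in s.
With the tool pointing down it reaches from about 0.425 to 0.925 m from the base axis. Payload 6.8 kg.
Tool frame: the origin (TCP) lies on the centre line of the jaws, within the pads' length; the fingertips stand 14 mm ahead of it and the grasp point (between the pads) lies 5 mm behind it (r.tips_ahead is the distance from the TCP to the fingertips, in m); z points along the fingers, y is the line along which they close (so a half turn about z gives the same grasp; the last joint's range is limited). The gripper opens to 85 mm and grips with 20 to 120 N. Pads are 22 mm wide; open, the fingers measure 114 mm over their backs; the gripper's body (76 mm by 85 mm) begins 54 mm behind the grasp point. The pads swing forward as they close: fully open they stand 13 mm farther back than shut.
Start: joints at [-1.214, 0.477, 0.022, 1.555, -0.011, 1.109, -0.083], TCP at [0.303, 0.603, 0.209] pointing down, gripper open.
Joint ranges: [-2.96, 2.96], [-0.34, 2.1], [-1.41, 1.46], [0.24, 2.44], [-1.37, 4.51], [0.17, 1.92], [-2.96, 2.96]. Speed limits (rad/s): [2.39, 2.39, 3.14, 3.14, 3.14, 3.14, 3.14].

## Interface

Orientations are given as a rotation vector (axis times angle).
In Python, from bench import r, eyes gives the robot as it stands.
- The arm moves only by the tool step_arm, never from a script. Its argument "rows" is a list of rows, each a list of 6 numbers: the shift along the world's x, y, z in units of 60 cm (1.0 is 60 cm), then the turn, a rotation vector about the world's x, y, z in units of pi rad (1.0 is pi rad). In form: [[x, y, z, rx, ry, rz], ...]. A call has 1 to 5 rows; each row is the pose to reach, as a shift and turn from the pose commanded when the call began, turning the shorter way round; what a row does not reach only later rows make up. A row lasts 1/12 s, in which the tool goes at most 41.7 mm and 7.16 degrees, less where a joint would pass 70% of its speed; a pose out of reach is approached as far as the arm can. A call with a number of a shift or a turn outside -1 to 1 is refused whole. A call with a gripper value outside its range is refused whole. "jaw" is the closure, from 0 (fully open) to 1 (shut), set as the call begins (left out, the last holds). The fingers move at their own pace and stop on an object; "squeeze" is the grip in N (left out, the last holds). Time passes only in rows, so rows that repeat a pose let the fingers close. It gives the time, the measured TCP pose, the force, the opening and the grip force at its end, in the units of the state.
- r.get_obs(): the state, without advancing time (a new reading comes with each control period).
- eyes.grab_frame(name): name is "scene" or "top" or "wrist"; returns the picture (420x560x3 uint8, red, green, blue); there is no depth.
- eyes.camera_info(name): a dict with "mtx" (3x3 intrinsics, pixels), "k1" (the pictures are not rectified: a ray, as slopes to the right and down, at radius r is drawn at 1 + k1 r^2 times it, then the intrinsics apply), "extrinsics" (4x4, takes a point from camera to world coordinates); the wrist camera has in their place "tool_from_camera" (4x4, takes a point from camera to tool coordinates, whose origin is the TCP and whose axes are the flange's). Camera axes: x right, y down, z forward; pixel columns grow to the right and rows downward; lengths in m; the calibration is good to about 2 mm. A picture is of the moment at which its call begins: read the wrist's pose just before it. camera_info takes no time and is no camera call.
- r.hand_in(): hands the job in; it is judged then, once.
The state is a dict: "clock": time; "joints": joint angles; "qvel": joint speeds; "tau": joint torques, N m; "tcp_pos": TCP position; "orientation": TCP orientation; "contact_force": force on the tool from outside, world axes, zero at the start; "moment": the same for the moment, N m; "grip_width": finger opening in m; "gripper_force": force on a finger pad.
Only numpy, scipy, OpenCV 4.12 (cv2) and the standard library are available. Lean on these libraries where they do the work, as an engineer would, in place of code of your own. Each camera call takes 0.05 s, during which the arm holds its last target. There are 200 camera calls.

## Working session

There is one attempt and no reset: what is moved stays moved. The work goes in short steps, Python scripts to look and compute and a tool call to move; the robot and the scene stay as the last step left them, time stands still between calls to the robot, and variables do not carry over. Pictures are saved under pics/ and viewed, at most 10 in all, crops included, and the job is handed in when it is done.

Besides the shell and the picture viewer there is one more tool, called after "Emit:" as name(argument=value, ...) on one line, values as JSON. step_arm: Moves the arm, as the interface text tells. Shifts and turns lie within -1 to 1; 1 stands for 60 cm of shift or pi rad of turn. Its arguments: {"type":"object","properties":{"rows":{"type":"array"},"jaw":{"type":"number"},"squeeze":{"type":"number"}},"required":["rows"]}

```bash
mkdir -p pics; ls
python3 - <<'E'
from bench import r, eyes
import cv2
print(r.get_obs())
for n in ("top","scene"):
    f=eyes.grab_frame(n); cv2.imwrite(f"pics/{n}0.png",cv2.cvtColor(f,cv2.COLOR_RGB2BGR))
    c=eyes.camera_info(n); print(n,c)
print(eyes.camera_info("wrist"))
E
```

```text
pics
{'clock': 0.0, 'joints': array([-1.21413452,  0.47775248,  0.02234183,  1.55647357, -0.01150484,
        1.10927357, -0.08309683]), 'qvel': array([-0.00030791, -0.00107248, -0.00124083, -0.00024609, -0.00121486,
        0.00064079, -0.00067291]), 'tau': array([ 2.89187774e-04, -5.96460736e+01,  1.60792127e+00, -2.81185609e+01,
        1.24412833e-02,  9.37627105e-03,  4.05342030e-05]), 'tcp_pos': array([0.30227403, 0.60282799, 0.20824837]), 'orientation': array([-7.23396147e-01, -3.05687866e+00,  2.75793438e-03]), 'contact_force': array([-0.10560315, -0.17277535, -0.1507191 ]), 'moment': array([ 0.02533528, -0.042038  , -0.03076556]), 'gripper_force': 0.0, 'grip_width': 0.08551978609413087}
top {'mtx': array([[531.77629692,   0.        , 282.32642266],
       [  0.        , 531.77629692, 207.79913592],
       [  0.        ,   0.        ,   1.        ]]), 'k1': 0.05487996893418563, 'extrinsics': array([[-0.01955287, -0.99771211,  0.06471651,  0.47540758],
       [-0.99980476,  0.01932718, -0.00411169, -0.12981619],
       [ 0.0028515 , -0.06478427, -0.99789522,  1.22403585],
    
[... 368 characters left out ...]
.56478919,  0.35818542],
       [ 0.01231821, -0.7917443 , -0.61072844,  0.57820878],
       [ 0.        ,  0.        ,  0.        ,  1.        ]])}
{'mtx': array([[374.98103949,   0.        , 276.8067784 ],
       [  0.        , 374.98103949, 208.43657383],
       [  0.        ,   0.        ,   1.        ]]), 'k1': -0.0678664644554951, 'tool_from_camera': array([[-3.80349662e-04, -9.62695640e-01, -2.70586325e-01,
         6.86328103e-02],
       [ 9.99999927e-01, -3.76013866e-04, -6.78627231e-05,
         2.36581414e-04],
       [-3.64130626e-05, -2.70586331e-01,  9.62695713e-01,
        -1.64854581e-01],
       [ 0.00000000e+00,  0.00000000e+00,  0.00000000e+00,
         1.00000000e+00]])}
```

View pics/top0.png

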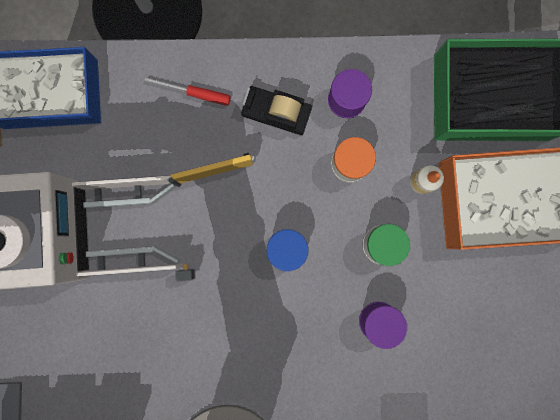

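View pics/scene0.png

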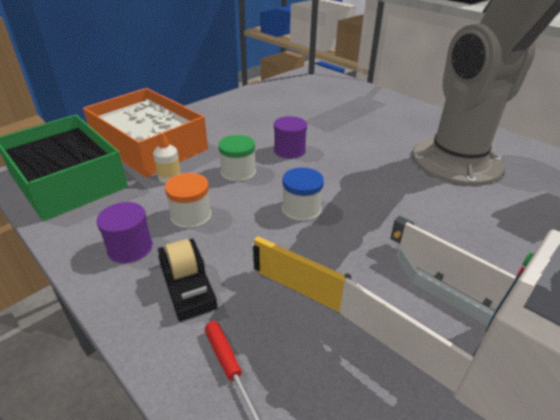

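Top view: orange lid at about (354,158), blue (287,250), green (388,245), glue (428,180), tape (277,108), door from hinge (173,181) to edge (252,158), catch (185,272). The bay opens to image right.

```bash
cat > h.py <<'E'
from bench import r, eyes
import cv2, numpy as np
from scipy.spatial.transform import Rotation as R
def ray(px,c,k1=None):
    K=c["mtx"]; d=(np.asarray(px,float)-K[:2,2])/K[0,0]
    u=d.copy()
    for _ in range(20): u=d/(1+c["k1"]*(u@u))
    return np.array([*u,1.])
def w(px,z,name="top",E=None):
    c=eyes.camera_info(name); E=c["extrinsics"] if E is None else E
    d=E[:3,:3]@ray(px,c); o=E[:3,3]
    return o+d*(z-o[2])/d[2]
def wristE(o):
    T=np.eye(4);T[:3,:3]=R.from_rotvec(o["orientation"]).as_matrix();T[:3,3]=o["tcp_pos"]
    return T@eyes.camera_info("wrist")["tool_from_camera"]
HUE={"orange":(6,13,200),"blue":(105,120,150),"green":(60,85,100)}
def lid(f,col,box=None):
    hsv=cv2.cvtColor(f,cv2.COLOR_RGB2HSV); a,b,s=HUE[col]
    m=cv2.inRange(hsv,(a,s-60,60),(b,255,255))
    if box: n=np.zeros_like(m);x0,x1,y0,y1=box;n[y0:y1,x0:x1]=m[y0:y1,x0:x1];m=n
    m=cv2.morphologyEx(m,cv2.MORPH_OPEN,np.ones((3,3)))
    c=max(cv2.findContours(m,0,1)[0],key=cv2.contourArea)
    return cv2.minEnclosingCircle(c)
E
python3 - <<'E'
from h import *
f=cv2.cvtColor(cv2.imread("pics/top0.png"),cv2.COLOR_BGR2RGB)
for c,b in (("orange",(320,390,130,190)),("blue",(255,320,220,280)),("green",(355,420,215,275))):
    p,rad=lid(f,c,b); print(c,p,rad,w(p,.084), np.linalg.norm(w(p,.084)-w((p[0]+rad,p[1]),.084)))
for n,p,z in (("glue",(432,177),.124),("tapeA",(245,115),.03),("catchhouse",(185,273),.05)): print(n,w(p,z))
I=f[140:300,50:270]; cv2.imwrite("pics/c1.png",cv2.cvtColor(cv2.resize(I,None,fx=3.6,fy=3.6,interpolation=cv2.INTER_CUBIC),cv2.COLOR_RGB2BGR))
E
```

```text
orange (354.4343566894531, 157.3721923828125) 20.79723358154297 [ 0.65541915 -0.292317    0.084     ] 0.044795773397480455
blue (286.8868408203125, 249.82098388671875) 21.020261764526367 [ 0.45919379 -0.14249669  0.084     ] 0.044913606252083106
green (388.0308532714844, 244.87037658691406) 21.587553024291992 [ 0.4656836  -0.35857151  0.084     ] 0.04585473913678445
glue [ 0.60471104 -0.44583435  0.124     ]
tapeA [ 0.76563528 -0.05411309  0.03      ]
catchhouse [0.41273538 0.08105883 0.05      ]
```

View pics/c1.png

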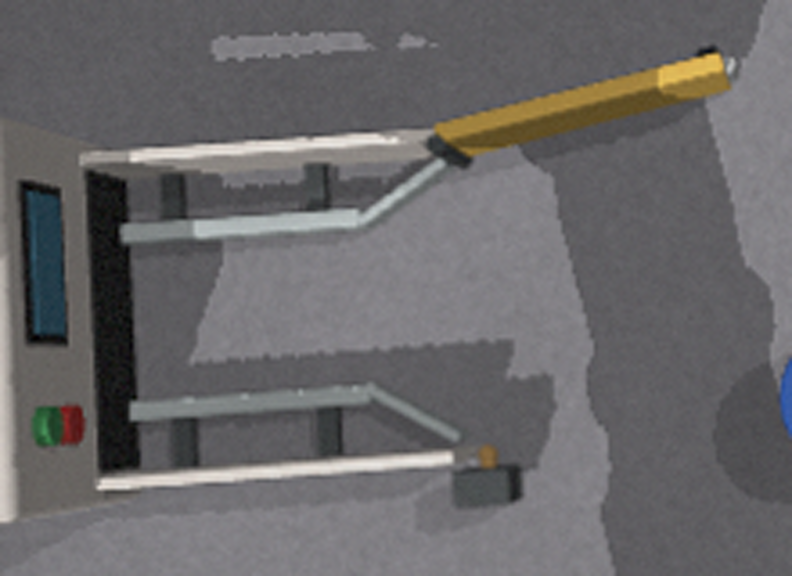

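The crop shows the rails' entry kinks at about crop (360,220) and (372,388), wall tops, catch ball (488,457), housing (487,485), and the door with hinge (450,150) and edge (715,60).

Run:
```python
from h import *
P=lambda x,y,z:w((50+x/3.6,140+y/3.6),z)[:2]
pts=dict(uk=P(361,216,.03),ur=P(122,228,.03),lk=P(373,390,.03),lr=P(132,409,.03),
 uw0=P(430,136,.085),uw1=P(85,157,.085),lw0=P(452,458,.085),lw1=P(100,485,.085),ball=P(488,456,.045),
 house=P(485,472,.05),hinge=P(445,145,.085),din=P(462,152,.085),edge_o=P(715,53,.085),edge_i=P(722,88,.085),doorb=P(437,127,.085))
for k,v in pts.items(): print(k,v.round(4))
def ang(a,b): d=pts[a]-pts[b]; return np.degrees(np.arctan2(d[1],d[0]))
for a,b in (("ur","uk"),("lr","lk"),("uw1","uw0"),("lw1","lw0")): print(a,ang(a,b),np.linalg.norm(pts[a]-pts[b]))
print("railgap",np.linalg.norm(pts["uk"]-pts["lk"]))
```

```text
uk [0.5761 0.1611]
ur [0.5714 0.3079]
lk [0.4679 0.154 ]
lr [0.4594 0.3012]
uw0 [0.6186 0.1066]
uw1 [0.6096 0.3095]
lw0 [0.4272 0.0947]
lw1 [0.4163 0.2994]
ball [0.4263 0.0807]
house [0.4169 0.0816]
hinge [0.613  0.0977]
din [0.6086 0.0877]
edge_o [ 0.6655 -0.064 ]
edge_i [ 0.6443 -0.0678]
doorb [0.6239 0.1024]
ur 91.83227892172592 0.1469380719991595
lr 93.2722460861867 0.1474587220915972
uw1 92.53664184464533 0.20307956593677445
lw1 93.06504248097151 0.20504610323942335
railgap 0.10848963701121626
```

Emit:
step_arm(rows=[[0,0,0.17,0,0,0],[0,0,0.17,0,0,0],[0,0,0.17,0,0,-0.05],[0.06,-0.15,0.17,0,0,-0.1],[0.06,-0.15,0.17,0,0,-0.15]], jaw=0.42)

```text
clock: 0.52
tcp_pos: [0.3322, 0.5277, 0.3121]
orientation: [-1.282, -2.867, -0.004]
contact_force: [1.5, -1.2, 0.0]
grip_width: 0.0494
gripper_force: 0.0
```

```bash
python3 -c "
from h import *
o=r.get_obs();print(o['joints'].round(2),o['tcp_pos'],o['orientation'],o['grip_width'],r.tips_ahead,o['clock'])"
```

```text
[-1.2   0.31  0.12  1.56 -0.04  1.26 -0.35] [0.33218149 0.52765186 0.31206795] [-1.28206617 -2.86714162 -0.00411284] 0.049408162390403035 0.014 0.5167
```

Emit:
step_arm(rows=[[0.39,-1,0,0,0,-0.112],[0.39,-1,0,0,0,-0.112],[0.39,-1,0,0,0,-0.112],[0.39,-1,0,0,0,-0.112],[0.39,-1,0,0,0,-0.112]])

```text
clock: 0.93
tcp_pos: [0.4093, 0.3298, 0.3109]
orientation: [-1.763, -2.6, 0.001]
contact_force: [0.3, 1.2, -0.6]
grip_width: 0.0489
gripper_force: 0.0
```

Emit:
step_arm(rows=[[0.39,-1,0,0,0,0],[0.39,-1,0,0,0,0],[0.39,-1,0,0,0,0],[0.39,-1,0,0,0,0],[0.39,-1,0,0,0,0]])

```text
clock: 1.35
tcp_pos: [0.4849, 0.1357, 0.3111]
orientation: [-1.763, -2.6, -0.0]
contact_force: [1.0, 0.5, -0.2]
grip_width: 0.0496
gripper_force: 0.0
```

Emit:
step_arm(rows=[[0.39,-1,0,0,0,0],[0.39,-1,0,0,0,0],[0.39,-1,0,0,0,0],[0.39,-1,0,0,0,0],[0.39,-1,0,0,0,0]])

```text
clock: 1.77
tcp_pos: [0.5607, -0.0581, 0.3111]
orientation: [-1.762, -2.6, -0.0]
contact_force: [1.4, -0.0, 0.3]
grip_width: 0.0494
gripper_force: 0.0
```

```bash
python3 -c "
from h import *
o=r.get_obs();print(o['joints'].round(2),o['tcp_pos'],o['orientation'],o['clock'])"
```

```text
[-0.49  0.23  0.58  1.73 -0.13  1.23  0.51] [ 0.56070107 -0.05814195  0.31112832] [-1.76247865e+00 -2.60032406e+00 -3.57652260e-04] 1.7667
```

Emit:
step_arm(rows=[[0.212,-0.53,0,0,0,0],[0.212,-0.53,0,0,0,0],[0.212,-0.53,0,0,0,0],[0.212,-0.53,0,0,0,0],[0.212,-0.53,0,0,0,0]])

```text
clock: 2.18
tcp_pos: [0.6383, -0.2512, 0.3106]
orientation: [-1.762, -2.6, -0.0]
contact_force: [0.6, 0.9, 1.5]
grip_width: 0.0501
gripper_force: 0.0
```

Emit:
step_arm(rows=[[0.084,-0.209,0,0,0,0],[0.084,-0.209,0,0,0,0],[0.084,-0.209,0,0,0,0],[0.084,-0.209,0,0,0,0],[0.084,-0.209,0,0,0,0]])

```text
clock: 2.6
tcp_pos: [0.6869, -0.3797, 0.3088]
orientation: [-1.769, -2.594, 0.005]
contact_force: [-0.4, 0.6, -1.0]
grip_width: 0.0496
gripper_force: 0.0
```

Run:
```python
from h import *
o=r.get_obs();print(o['joints'].round(2),o['tcp_pos'],o['orientation'],o['clock'])
E=wristE(o); f=eyes.grab_frame("wrist"); cv2.imwrite("pics/w1.png",cv2.cvtColor(f,cv2.COLOR_RGB2BGR))
t=eyes.grab_frame("top"); cv2.imwrite("pics/t1.png",cv2.cvtColor(t,cv2.COLOR_RGB2BGR))
p,rad=lid(f,"orange"); print(p,rad,w(p,.084,"wrist",E))
```

```text
[ 0.11  0.68  0.61  1.13 -0.37  1.44  1.03] [ 0.68690507 -0.37972999  0.30881305] [-1.76883398 -2.59384406  0.00513055] 2.6
(115.47181701660156, 292.1737976074219) 120.11537170410156 [ 0.56198825 -0.58241498  0.084     ]
```

View pics/w1.png

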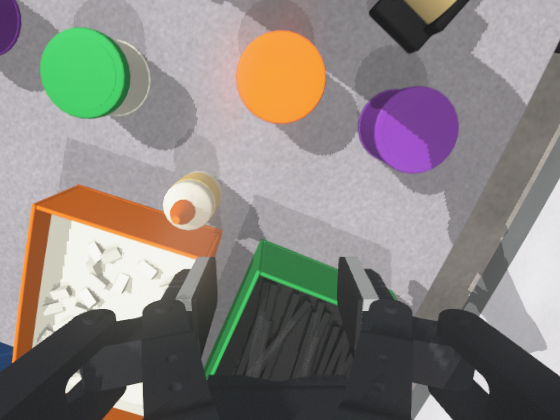

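The wrist view shows orange lid at (281,77), green bin's corner (263,243), orange bin corner (220,232), glue (190,205). I'll check clearances for the descent.

Run:
```python
from h import *
o=r.get_obs();E=wristE(o)
f=cv2.cvtColor(cv2.imread("pics/w1.png"),cv2.COLOR_BGR2RGB)
p,rad=lid(f,"orange",(220,340,20,140)); print(p,rad,w(p,.084,"wrist",E),w((p[0]+rad,p[1]),.084,"wrist",E))
for n,q in (("gbin",(263,243)),("obin",(220,230)),("obinL",(80,187)),("gbinR",(392,290))):
    for z in (0,.06,.1): print(n,z,w(q,z,"wrist",E)[:2].round(3))
print("glue",w((190,200),.11,"wrist",E)[:2])
for n,q in (("gbin",(448,40)),("gbinbot",(440,139)),("obinTL",(456,156)),("obinBL",(461,248))): print("top",n,[w(q,z)[:2].round(3) for z in (.0,.06,.1)])
```

```text
Traceback (most recent call last):
  File "h.py", line 22, in lid
    c=max(cv2.findContours(m,0,1)[0],key=cv2.contourArea)
ValueError: max() iterable argument is empty
```

```bash
sed -i 's/(6,13,200)/(6,20,200)/' h.py
python3 - <<'E'
from h import *
o=r.get_obs();E=wristE(o)
f=cv2.cvtColor(cv2.imread("pics/w1.png"),cv2.COLOR_BGR2RGB)
p,rad=lid(f,"orange",(220,340,20,140)); print(p,rad,w(p,.084,"wrist",E),w((p[0]+rad,p[1]),.084,"wrist",E))
for n,q in (("gbin",(263,243)),("obin",(220,230)),("obinL",(80,187)),("gbinR",(392,290))):
    for z in (0,.06,.1): print(n,z,w(q,z,"wrist",E)[:2].round(3))
print("glue",w((190,200),.11,"wrist",E)[:2])
for n,q in (("gbin",(448,40)),("gbinbot",(440,139)),("obinTL",(456,156)),("obinBL",(461,248))): print("top",n,[w(q,z)[:2].round(3) for z in (.0,.06,.1)])
E
```

```text
(280.0, 76.5) 46.67182540893555 [ 0.65578957 -0.28522558  0.084     ] [ 0.69888388 -0.2679396   0.084     ]
gbin 0 [ 0.712 -0.487]
gbin 0.06 [ 0.706 -0.465]
gbin 0.1 [ 0.702 -0.45 ]
obin 0 [ 0.652 -0.491]
obin 0.06 [ 0.653 -0.468]
obin 0.1 [ 0.654 -0.453]
obinL 0 [ 0.459 -0.503]
obinL 0.06 [ 0.485 -0.479]
obinL 0.1 [ 0.502 -0.463]
gbinR 0 [ 0.907 -0.486]
gbinR 0.06 [ 0.877 -0.464]
gbinR 0.1 [ 0.856 -0.449]
glue [ 0.61582277 -0.4302871 ]
top gbin [array([ 0.939, -0.529]), array([ 0.917, -0.509]), array([ 0.901, -0.496])]
top gbinbot [array([ 0.707, -0.503]), array([ 0.696, -0.485]), array([ 0.688, -0.472])]
top obinTL [array([ 0.667, -0.538]), array([ 0.657, -0.518]), array([ 0.651, -0.505])]
top obinBL [array([ 0.455, -0.541]), array([ 0.456, -0.521]), array([ 0.457, -0.507])]
```

Emit:
step_arm(rows=[[-0.003,0.03,-0.435,0,0,0],[-0.003,0.03,-0.435,0,0,0],[-0.003,0.03,-0.435,0,0,0],[-0.003,0.03,-0.435,0,0,0],[-0.003,0.03,-0.38,0,0,0]])

```text
clock: 3.12
tcp_pos: [0.6873, -0.3562, 0.1026]
orientation: [1.759, 2.602, 0.002]
contact_force: [0.0, 0.9, -0.3]
grip_width: 0.0496
gripper_force: 0.0
```

Emit:
step_arm(rows=[[0,0,-0.045,0,0,0],[0,0,-0.09,0,0,0],[0,0,-0.09,0,0,0]])

```text
clock: 3.37
tcp_pos: [0.684, -0.3536, 0.0432]
orientation: [-1.754, -2.594, -0.001]
contact_force: [-1.0, 1.5, -1.7]
grip_width: 0.0497
gripper_force: 0.0
```

```bash
python3 -c "
from h import *
o=r.get_obs();print(o['joints'].round(2),o['tcp_pos'],o['orientation'],o['clock'],o['contact_force'])"
```

```text
[ 0.1   0.86  0.51  1.42 -0.46  0.99  1.1 ] [ 0.68395084 -0.35356869  0.04322516] [-1.75355309e+00 -2.59407115e+00 -7.62463739e-04] 3.3667 [-1.01598271  1.4711313  -1.66905759]
```

Emit:
step_arm(rows=[[-0.006,0.015,0.008,0,0,0],[-0.012,0.03,0.008,0,0,0],[-0.019,0.048,0.008,0,0,0],[-0.026,0.066,0.008,0,0,0],[-0.034,0.086,0.008,0,0,0]])

```text
clock: 3.78
tcp_pos: [0.6688, -0.3087, 0.0593]
orientation: [1.758, 2.593, 0.001]
contact_force: [1.2, -4.0, 4.9]
grip_width: 0.0496
gripper_force: 2.6
```

Emit:
step_arm(rows=[[-0.008,0.02,0,0,0,0],[-0.016,0.04,0,0,0,0],[-0.024,0.06,0,0,0,0],[-0.032,0.08,0,0,0,0],[-0.04,0.1,0,0,0,0]])

```text
clock: 4.2
tcp_pos: [0.649, -0.2579, 0.0666]
orientation: [1.752, 2.577, -0.003]
contact_force: [-3.5, -12.6, 45.0]
grip_width: 0.0498
gripper_force: 20.4
```

```bash
cat > st.py <<'E'
from h import *
import sys
o=r.get_obs();print(o['joints'].round(2),o['tcp_pos'].round(4),o['clock'],o['contact_force'].round(1))
t=eyes.grab_frame("top"); cv2.imwrite(f"pics/{sys.argv[1]}.png",cv2.cvtColor(t,cv2.COLOR_RGB2BGR))
for c in ("orange","blue","green"):
    try: p,rad=lid(t,c,(60,425,60,300)); x=w(p,.084); d=x[:2]-[.524,.099]; print(c,rad.__round__(1),x.round(4),"bay",(d@[-.049,.9988]).round(4),(d@[-.9988,-.049]).round(4))
    except ValueError: print(c,"hidden")
E
python3 st.py t2
```

```text
[-0.08  0.71  0.54  1.65 -0.44  0.88  1.01] [ 0.649  -0.2579  0.0666] 4.2 [ -3.5 -12.6  45. ]
orange hidden
blue 37.4 [0.8067 0.2996 0.084 ] bay 0.1865 -0.2921
green 21.6 [ 0.4655 -0.3585  0.084 ] bay -0.4541 0.0808
```

Run:
```python
from h import *
f=eyes.grab_frame("wrist"); s=eyes.grab_frame("scene")
s=s[60:340,60:420]
s=cv2.resize(s,None,fx=1.5,fy=1.5)
im=np.zeros((420,560+540,3),np.uint8); im[:,:560]=f; im[:,560:]=s
im=cv2.resize(im,(800,305)); cv2.imwrite("pics/m2.png",cv2.cvtColor(im,cv2.COLOR_RGB2BGR)); print(r.get_obs()['contact_force'],r.get_obs()['tcp_pos'])
```

```text
[-2.83199797 -9.17443315 37.41617934] [ 0.64850385 -0.25639924  0.0670277 ]
```

View pics/m2.png

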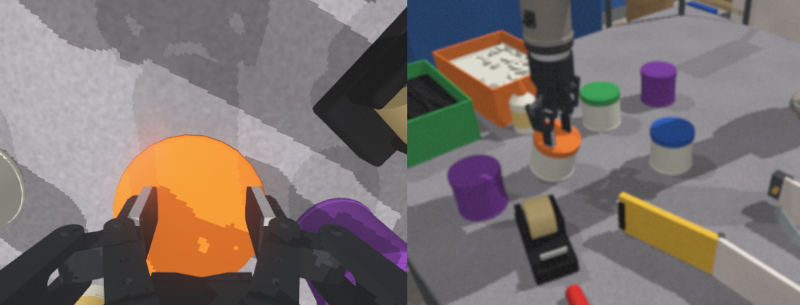

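Run:
```python
from h import *
a=cv2.imread("pics/w1.png")[200:400,130:430]
f=cv2.cvtColor(eyes.grab_frame("wrist"),cv2.COLOR_RGB2BGR)[200:400,130:430]
s=cv2.cvtColor(eyes.grab_frame("scene"),cv2.COLOR_RGB2BGR)[90:250,120:260]
s=cv2.resize(s,(260,297)); 
im=np.hstack([cv2.resize(f,(520,347))[:297], s]); cv2.imwrite("pics/m3.png",im)
print(r.get_obs()['contact_force'],r.get_obs()['tcp_pos'],r.get_obs()['grip_width'])
```

```text
[ -2.87991486 -10.32114923  36.77542138] [ 0.64864902 -0.25704306  0.06686526] 0.04962731757114697
```

View pics/m3.png

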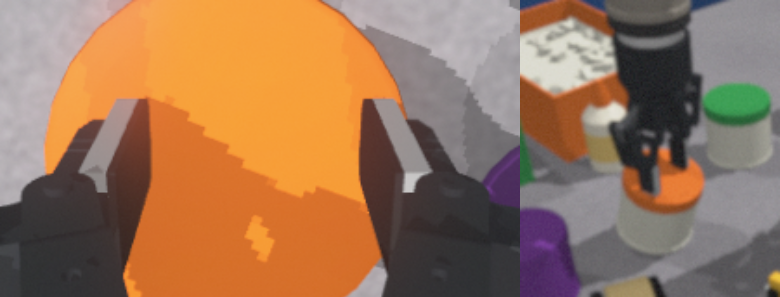

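The fingertips stand on the lid: the tips are about 30 mm higher than computed from the TCP. I'll lift off and re-measure.

Emit:
step_arm(rows=[[0,0,0.03,0,0,0],[0,0,0.07,0,0,0],[0,-0.02,0.12,0,0,0],[0.02,-0.08,0.15,0,0,0],[0.03,-0.1,0.15,0,0,0]])

```text
clock: 4.87
tcp_pos: [0.6632, -0.3123, 0.1533]
orientation: [1.757, 2.589, 0.002]
contact_force: [-1.0, -2.0, 0.1]
grip_width: 0.0498
gripper_force: 0.0
```

Emit:
step_arm(rows=[[0.01,-0.06,0.05,0,0,0],[0.02,-0.1,0.05,0,0,0],[0.02,-0.1,0.05,0,0,0],[0.02,-0.1,0.05,0,0,0]])

```text
clock: 5.2
tcp_pos: [0.6724, -0.3696, 0.1777]
orientation: [1.764, 2.594, 0.001]
contact_force: [0.1, 0.1, 0.0]
grip_width: 0.0497
gripper_force: 0.0
```

```bash
python3 st.py t3
python3 - <<'E'
from h import *
o=r.get_obs();E=wristE(o)
f=eyes.grab_frame("wrist"); cv2.imwrite("pics/w3.png",cv2.cvtColor(f,cv2.COLOR_RGB2BGR))
p,rad=lid(f,"orange",(150,400,0,200)); print(p,rad,w(p,.084,"wrist",E),w((p[0]+rad,p[1]),.084,"wrist",E), o["orientation"])
E
```

```text
[ 0.08  0.72  0.58  1.36 -0.41  1.18  1.08] [ 0.6724 -0.3696  0.1777] 5.2 [0.1 0.1 0. ]
orange 20.7 [ 0.6539 -0.2933  0.084 ] bay -0.3982 -0.1105
blue 37.4 [0.8067 0.2996 0.084 ] bay 0.1865 -0.2921
green 20.4 [ 0.4599 -0.3668  0.084 ] bay -0.4621 0.0868
(291.0, 89.0) 69.23159790039062 [ 0.65291718 -0.29117021  0.084     ] [ 0.69537099 -0.27400768  0.084     ] [1.76205194e+00 2.59802965e+00 2.33093330e-03]
```

Emit:
step_arm(rows=[[0.017,0.008,-0.05,0,0,0],[0.017,0.008,-0.11,0,0,0],[0.017,0.008,-0.17,0,0,0],[0.017,0.008,-0.22,0,0,0],[0.017,0.008,-0.25,0,0,0]])

```text
clock: 5.72
tcp_pos: [0.6814, -0.3584, 0.0204]
orientation: [-1.757, -2.598, -0.002]
contact_force: [-0.8, 0.5, -1.2]
grip_width: 0.0495
gripper_force: 0.0
```

Emit:
step_arm(rows=[[0,0,-0.005,0,0,0],[0,0,-0.01,0,0,0],[0,0,-0.015,0,0,0],[0,0,-0.015,0,0,0]])

```text
clock: 6.05
tcp_pos: [0.6836, -0.3627, 0.0169]
orientation: [1.761, 2.599, 0.001]
contact_force: [-0.2, -0.7, -0.7]
grip_width: 0.0495
gripper_force: 0.0
```

Run:
```python
from h import *
o=r.get_obs();print(o['tcp_pos'],o['contact_force'],o['clock'])
f=cv2.cvtColor(eyes.grab_frame("wrist"),cv2.COLOR_RGB2BGR)[100:400,130:430]
s=cv2.cvtColor(eyes.grab_frame("scene"),cv2.COLOR_RGB2BGR)[90:230,100:260]
im=np.hstack([cv2.resize(f,(350,350)), cv2.resize(s,(400,350))]); cv2.imwrite("pics/m4.png",im)
```

```text
[ 0.68362886 -0.36272532  0.01692995] [-0.2095223  -0.67336401 -0.65863089] 6.05
```

View pics/m4.png

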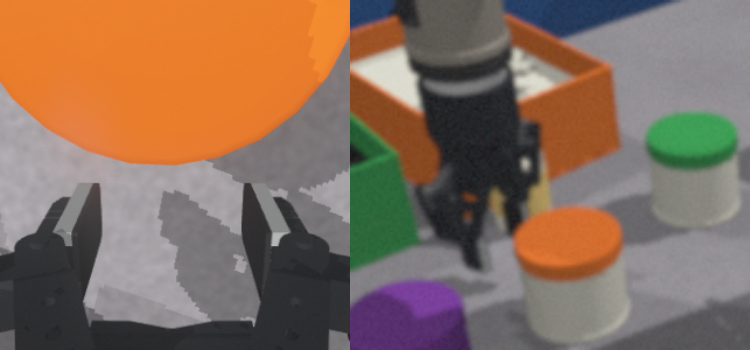

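Emit:
step_arm(rows=[[-0.006,0.015,-0.012,0,0,0],[-0.012,0.03,-0.012,0,0,0],[-0.018,0.045,-0.012,0,0,0],[-0.023,0.058,-0.012,0,0,0],[-0.028,0.07,-0.012,0,0,0]])

```text
clock: 6.57
tcp_pos: [0.6658, -0.3197, 0.0085]
orientation: [1.762, 2.6, 0.0]
contact_force: [1.3, -2.5, 0.4]
grip_width: 0.0494
gripper_force: 0.0
```

Emit:
step_arm(rows=[[-0.006,0.015,0,0,0,0],[-0.012,0.03,0,0,0,0],[-0.018,0.045,0,0,0,0],[-0.024,0.06,0,0,0,0],[-0.03,0.075,0,0,0,0]])

```text
clock: 6.98
tcp_pos: [0.6475, -0.2748, 0.0082]
orientation: [1.763, 2.6, 0.0]
contact_force: [0.3, -1.1, -0.3]
grip_width: 0.0495
gripper_force: 0.0
```

```bash
python3 st.py t4
python3 - <<'E'
from h import *
o=r.get_obs();E=wristE(o)
f=eyes.grab_frame("wrist"); cv2.imwrite("pics/w4.png",cv2.cvtColor(f,cv2.COLOR_RGB2BGR))
p,rad=lid(f,"orange",(100,450,0,300)); print(p,rad,w(p,.084,"wrist",E),o["gripper_force"])
E
```

```text
[-0.02  0.8   0.5   1.64 -0.49  0.83  1.07] [ 0.6475 -0.2748  0.0082] 6.9833 [ 0.3 -1.1 -0.3]
orange hidden
blue 37.4 [0.8067 0.2996 0.084 ] bay 0.1865 -0.2921
green 21.6 [ 0.4655 -0.3585  0.084 ] bay -0.4541 0.0808
(274.951171875, 161.32948303222656) 179.9425811767578 [ 0.62618039 -0.22099868  0.084     ] 0.0
```

Emit:
step_arm(rows=[[-0.007,0.018,0,0,0,0],[-0.014,0.036,0,0,0,0],[-0.022,0.056,0,0,0,0],[-0.03,0.076,0,0,0,0],[-0.038,0.096,0,0,0,0]])

```text
clock: 7.5
tcp_pos: [0.6244, -0.2166, 0.008]
orientation: [-1.762, -2.6, -0.0]
contact_force: [0.1, -0.7, 0.7]
grip_width: 0.0492
gripper_force: 0.0
```

Emit:
step_arm(rows=[[-0.008,0.02,0,0,0,0],[-0.016,0.04,0,0,0,0],[-0.024,0.06,0,0,0,0],[-0.032,0.08,0,0,0,0],[-0.039,0.1,0,0,0,0]])

```text
clock: 7.92
tcp_pos: [0.601, -0.157, 0.0081]
orientation: [-1.763, -2.6, -0.0]
contact_force: [0.3, -1.8, -0.0]
grip_width: 0.0495
gripper_force: 0.0
```

Emit:
step_arm(rows=[[-0.008,0.02,0,0,0,0],[-0.016,0.04,0,0,0,0],[-0.024,0.06,0,0,0,0],[-0.032,0.08,0,0,0,0],[-0.039,0.1,0,0,0,0]])

```text
clock: 8.33
tcp_pos: [0.5775, -0.0971, 0.0081]
orientation: [-1.763, -2.6, 0.0]
contact_force: [0.8, -1.7, 0.8]
grip_width: 0.0494
gripper_force: 0.0
```

```bash
python3 st.py t5
python3 - <<'E'
from h import *
o=r.get_obs();E=wristE(o)
f=eyes.grab_frame("wrist")
p,rad=lid(f,"orange",(100,450,0,300)); print(p,rad,w(p,.084,"wrist",E),o["gripper_force"])
E
```

```text
[-0.32  0.65  0.51  1.94 -0.5   0.67  0.88] [ 0.5775 -0.0971  0.0081] 8.3333 [ 0.8 -1.7  0.8]
orange hidden
blue 21.0 [ 0.4592 -0.1425  0.084 ] bay -0.238 0.0766
green 21.6 [ 0.4657 -0.3586  0.084 ] bay -0.4542 0.0807
(275.4958801269531, 160.71572875976562) 180.08949279785156 [ 0.55592906 -0.04228471  0.084     ] 0.0
```

Emit:
step_arm(rows=[[-0.006,0.015,0,0,0,0],[-0.012,0.031,0,0,0,0],[-0.018,0.046,0,0,0,0],[-0.024,0.062,0,0,0,0],[-0.03,0.077,0,0,0,0]])

```text
clock: 8.85
tcp_pos: [0.5598, -0.0511, 0.0081]
orientation: [-1.763, -2.6, -0.0]
contact_force: [1.0, -1.3, 0.5]
grip_width: 0.0494
gripper_force: 0.0
```

Emit:
step_arm(rows=[[-0.01,0.01,0,0,0,-0.021],[-0.02,0.019,0,0,0,-0.042],[-0.03,0.028,0,0,0,-0.063],[-0.04,0.038,0,0,0,-0.084],[-0.049,0.047,0,0,0,-0.105]])

```text
clock: 9.27
tcp_pos: [0.5298, -0.0229, 0.008]
orientation: [-2.169, -2.272, 0.0]
contact_force: [-0.6, -1.4, 0.7]
grip_width: 0.0494
gripper_force: 0.0
```

```bash
python3 st.py t6
python3 - <<'E'
from h import *
o=r.get_obs();E=wristE(o)
f=eyes.grab_frame("wrist");cv2.imwrite("pics/w6.png",cv2.cvtColor(f,cv2.COLOR_RGB2BGR))
p,rad=lid(f,"orange",(60,500,0,330)); print(p,rad,w(p,.084,"wrist",E),o["gripper_force"],o["orientation"])
E
```

```text
[-0.54  0.61  0.6   2.08 -0.59  0.63  0.52] [ 0.5298 -0.0229  0.008 ] 9.2667 [-0.6 -1.4  0.7]
orange hidden
blue 21.0 [ 0.4592 -0.1425  0.084 ] bay -0.238 0.0766
green 21.6 [ 0.4657 -0.3586  0.084 ] bay -0.4542 0.0807
(276.88958740234375, 162.050537109375) 180.52589416503906 [0.52636704 0.0337759  0.084     ] 0.0 [-2.17030619e+00 -2.26757373e+00  1.25749953e-03]
```

Emit:
step_arm(rows=[[-0.001,0.02,0,0,0,0],[-0.002,0.04,0,0,0,0],[-0.003,0.06,0,0,0,0],[-0.004,0.08,0,0,0,0],[-0.005,0.1,0,0,0,0]])

```text
clock: 9.78
tcp_pos: [0.5278, 0.0379, 0.0081]
orientation: [-2.165, -2.277, -0.0]
contact_force: [-0.2, -1.1, 0.4]
grip_width: 0.0494
gripper_force: 0.0
```

Emit:
step_arm(rows=[[-0.001,0.02,0,0,0,0],[-0.002,0.04,0,0,0,0],[-0.003,0.06,0,0,0,0],[-0.004,0.08,0,0,0,0],[-0.005,0.1,0,0,0,0]])

```text
clock: 10.2
tcp_pos: [0.5246, 0.0974, 0.0081]
orientation: [-2.166, -2.276, 0.0]
contact_force: [-0.7, -1.0, 0.2]
grip_width: 0.0493
gripper_force: 0.0
```

Emit:
step_arm(rows=[[-0.001,0.02,0,0,0,0],[-0.002,0.04,0,0,0,0],[-0.003,0.06,0,0,0,0],[-0.004,0.08,0,0,0,0],[-0.005,0.1,0,0,0,0]])

```text
clock: 10.62
tcp_pos: [0.5217, 0.1573, 0.0081]
orientation: [-2.166, -2.275, 0.0]
contact_force: [0.1, -2.2, 0.2]
grip_width: 0.0497
gripper_force: 0.0
```

```bash
python3 st.py t7
python3 - <<'E'
from h import *
o=r.get_obs();E=wristE(o)
f=eyes.grab_frame("wrist");cv2.imwrite("pics/w7.png",cv2.cvtColor(f,cv2.COLOR_RGB2BGR))
p,rad=lid(f,"orange",(60,500,0,330)); print(p,rad,w(p,.084,"wrist",E),o["gripper_force"],o["orientation"])
E
```

```text
[-0.88  0.64  0.62  2.04 -0.61  0.65  0.2 ] [0.5217 0.1573 0.0081] 10.6167 [ 0.1 -2.2  0.2]
orange hidden
blue 21.0 [ 0.4592 -0.1425  0.084 ] bay -0.238 0.0766
green 21.6 [ 0.4657 -0.3586  0.084 ] bay -0.4542 0.0807
(276.31927490234375, 162.35057067871094) 180.4419403076172 [0.5185134  0.21570248 0.084     ] 0.0 [-2.16115840e+00 -2.27793018e+00 -1.61301365e-03]
```

Emit:
step_arm(rows=[[0.002,-0.04,0,0,0,0],[0.004,-0.09,0,0,0,0],[0.004,-0.13,0.05,0,0,0],[0.004,-0.14,0.11,0,0,0],[0,-0.15,0.17,0,0,0]])

```text
clock: 11.13
tcp_pos: [0.5211, 0.0635, 0.1109]
orientation: [-2.17, -2.271, 0.003]
contact_force: [1.5, 1.0, 0.3]
grip_width: 0.0496
gripper_force: 0.0
```

Emit:
step_arm(rows=[[-0.163,-0.479,0.067,0,0,-0.149],[-0.163,-0.479,0.067,0,0,-0.149],[-0.163,-0.479,0.067,0,0,-0.149],[-0.163,-0.479,0.067,0,0,-0.149],[-0.163,-0.479,0.067,0,0,-0.149]])

```text
clock: 11.55
tcp_pos: [0.4541, -0.1308, 0.1377]
orientation: [-2.639, -1.704, -0.0]
contact_force: [0.9, -0.4, 0.6]
grip_width: 0.0495
gripper_force: 0.0
```

Emit:
step_arm(rows=[[-0.04,-0.12,0,0,0,0],[-0.05,-0.152,0.02,0,0,0],[-0.05,-0.152,0.02,0,0,0],[-0.05,-0.152,0.02,0,0,0]])

```text
clock: 11.88
tcp_pos: [0.4236, -0.225, 0.1506]
orientation: [2.64, 1.699, 0.002]
contact_force: [1.1, 1.0, -0.4]
grip_width: 0.0497
gripper_force: 0.0
```

```bash
python3 st.py t8
python3 - <<'E'
from h import *
o=r.get_obs();E=wristE(o)
f=eyes.grab_frame("wrist");cv2.imwrite("pics/w8.png",cv2.cvtColor(f,cv2.COLOR_RGB2BGR))
p,rad=lid(f,"blue",(60,500,0,330)); print(p,rad,w(p,.084,"wrist",E),o["orientation"],np.degrees(2*np.arctan2(o["orientation"][1],o["orientation"][0]))%360)
E
```

```text
[-0.46  0.35  1.01  2.12 -0.39  0.87  0.35] [ 0.4236 -0.225   0.1506] 11.8833 [ 1.1  1.  -0.4]
orange 21.6 [0.5194 0.2079 0.084 ] bay 0.109 -0.0008
blue 20.9 [ 0.4592 -0.1427  0.084 ] bay -0.2382 0.0765
green 21.6 [ 0.4663 -0.3587  0.084 ] bay -0.4543 0.0801
(272.1604919433594, 67.65980529785156) 78.1755142211914 [ 0.45870383 -0.1398622   0.084     ] [2.63841299e+00 1.70445325e+00 1.57315282e-03] 65.72609863412224
```

Emit:
step_arm(rows=[[0,0,-0.06,0,0,0],[0,0,-0.12,0,0,0],[0,0,-0.18,0,0,0],[0,0,-0.22,0,0,0],[0,0,-0.237,0,0,0]])

```text
clock: 12.4
tcp_pos: [0.4237, -0.2176, 0.0039]
orientation: [-2.628, -1.712, 0.005]
contact_force: [-1.3, 0.4, 0.6]
grip_width: 0.0497
gripper_force: 0.0
```

Emit:
step_arm(rows=[[0.006,0.013,0,0,0,0],[0.014,0.031,0,0,0,0],[0.021,0.047,0,0,0,0],[0.027,0.061,0,0,0,0],[0.033,0.075,0,0,0,0]])

```text
clock: 12.82
tcp_pos: [0.4463, -0.1745, 0.0083]
orientation: [2.633, 1.712, 0.002]
contact_force: [-0.6, -1.7, 1.1]
grip_width: 0.0498
gripper_force: 0.0
```

Emit:
step_arm(rows=[[0.006,0.014,0,0,0,0],[0.012,0.028,0,0,0,0],[0.019,0.044,0,0,0,0],[0.026,0.06,0,0,0,0],[0.033,0.076,0,0,0,0]])

```text
clock: 13.23
tcp_pos: [0.4653, -0.1291, 0.0074]
orientation: [2.635, 1.711, 0.0]
contact_force: [-0.8, -2.9, 2.5]
grip_width: 0.0494
gripper_force: 0.0
```

Emit:
step_arm(rows=[[0.006,0.015,0,0,0,0],[0.013,0.03,0,0,0,0],[0.02,0.046,0,0,0,0],[0.026,0.061,0,0,0,0],[0.033,0.076,0,0,0,0]])

```text
clock: 13.65
tcp_pos: [0.4848, -0.0834, 0.0072]
orientation: [-2.634, -1.711, 0.0]
contact_force: [-0.7, -2.5, 1.8]
grip_width: 0.0494
gripper_force: 0.0
```

```bash
python3 st.py t9
python3 - <<'E'
from h import *
o=r.get_obs();E=wristE(o)
f=eyes.grab_frame("wrist");cv2.imwrite("pics/w9.png",cv2.cvtColor(f,cv2.COLOR_RGB2BGR))
p,rad=lid(f,"blue",(60,500,0,330)); print(p,rad,w(p,.084,"wrist",E))
E
```

```text
[-0.52  0.61  0.72  2.17 -0.72  0.61  0.31] [ 0.4848 -0.0834  0.0072] 13.65 [-0.7 -2.5  1.8]
orange 21.6 [0.5192 0.2079 0.084 ] bay 0.109 -0.0006
blue 37.4 [0.8067 0.2996 0.084 ] bay 0.1865 -0.2921
green 21.6 [ 0.4663 -0.3587  0.084 ] bay -0.4543 0.0801
(276.3885192871094, 162.87962341308594) 181.62086486816406 [ 0.50809062 -0.03057527  0.084     ]
```

Emit:
step_arm(rows=[[0.0092,0.012,0,0,0,0.019],[0.0185,0.024,0,0,0,0.037],[0.028,0.036,0,0,0,0.056],[0.037,0.047,0,0,0,0.075]])

```text
clock: 14.08
tcp_pos: [0.5071, -0.056, 0.0072]
orientation: [2.413, 2.012, -0.0]
contact_force: [-0.2, -1.6, 0.1]
grip_width: 0.0494
gripper_force: 0.0
```

Emit:
step_arm(rows=[[0.0095,0.013,0,0,0,0.019],[0.019,0.026,0,0,0,0.037],[0.0285,0.039,0,0,0,0.056],[0.038,0.052,0,0,0,0.074]])

```text
clock: 14.42
tcp_pos: [0.5297, -0.025, 0.0072]
orientation: [2.163, 2.278, -0.0]
contact_force: [-0.2, -1.4, 0.3]
grip_width: 0.0497
gripper_force: 0.0
```

Emit:
step_arm(rows=[[-0.001,0.018,0,0,0,0],[-0.002,0.036,0,0,0,0],[-0.003,0.054,0,0,0,0],[-0.004,0.072,0,0,0,0],[-0.005,0.09,0,0,0,0]])

```text
clock: 14.83
tcp_pos: [0.5261, 0.0302, 0.0072]
orientation: [-2.166, -2.275, 0.001]
contact_force: [-0.3, -2.4, 0.4]
grip_width: 0.0495
gripper_force: 0.0
```

```bash
python3 st.py t10
python3 - <<'E'
from h import *
o=r.get_obs();E=wristE(o)
f=eyes.grab_frame("wrist");cv2.imwrite("pics/w10.png",cv2.cvtColor(f,cv2.COLOR_RGB2BGR))
p,rad=lid(f,"blue",(60,500,0,330)); print(p,rad,w(p,.084,"wrist",E))
E
```

```text
[-0.65  0.62  0.62  2.09 -0.61  0.62  0.44] [0.5261 0.0302 0.0072] 14.8333 [-0.3 -2.4  0.4]
orange 21.4 [0.5199 0.2084 0.084 ] bay 0.1095 -0.0013
blue 37.0 [0.8077 0.2995 0.084 ] bay 0.1864 -0.2932
green 21.6 [ 0.4655 -0.3585  0.084 ] bay -0.4541 0.0808
(276.5, 161.5) 182.15525817871094 [0.52313823 0.08855324 0.084     ]
```

Emit:
step_arm(rows=[[-0.001,0.015,0,0,0,0],[-0.002,0.03,0,0,0,0],[-0.002,0.045,0,0,0,0],[-0.003,0.06,0,0,0,0],[-0.004,0.075,0,0,0,0]])

```text
clock: 15.35
tcp_pos: [0.5243, 0.0747, 0.0073]
orientation: [2.166, 2.275, -0.0]
contact_force: [0.3, -5.2, 4.5]
grip_width: 0.0496
gripper_force: 0.0
```

Emit:
step_arm(rows=[[-0.001,0.015,0,0,0,0],[-0.002,0.03,0,0,0,0],[-0.002,0.045,0,0,0,0],[-0.003,0.058,0,0,0,0],[-0.003,0.058,0,0,0,0]])

```text
clock: 15.77
tcp_pos: [0.5223, 0.1115, 0.007]
orientation: [-2.162, -2.277, -0.001]
contact_force: [0.4, 0.9, -0.0]
grip_width: 0.0497
gripper_force: 0.0
```

Emit:
step_arm(rows=[[0.002,-0.04,0,0,0,0],[0.004,-0.09,0,0,0,0],[0.004,-0.14,0.05,0,0,0],[0.004,-0.17,0.11,0,0,0],[0,-0.18,0.18,0,0,0]])

```text
clock: 16.18
tcp_pos: [0.5209, -0.0023, 0.1146]
orientation: [-2.17, -2.27, 0.005]
contact_force: [1.3, 1.2, 0.8]
grip_width: 0.0498
gripper_force: 0.0
```

Emit:
step_arm(rows=[[0,-0.06,0.06,0,0,0],[0.0,-0.12,0.06,0,0,0],[0.0,-0.18,0.06,0,0,0],[0.0,-0.22,0.06,0,0,0],[0.0,-0.22,0.06,0,0,0]], jaw=1)

```text
clock: 16.6
tcp_pos: [0.5218, -0.1362, 0.1513]
orientation: [2.173, 2.266, 0.0]
contact_force: [0.1, -0.3, -1.0]
grip_width: 0.0
gripper_force: 0.0
```

```bash
python3 st.py t11
```

```text
[-0.51  0.42  0.84  1.98 -0.4   0.91  0.57] [ 0.5218 -0.1362  0.1513] 16.6 [ 0.1 -0.3 -1. ]
orange 22.1 [0.5179 0.2489 0.084 ] bay 0.15 -0.0013
blue 21.5 [0.5197 0.159  0.084 ] bay 0.0601 0.0013
green 21.6 [ 0.4657 -0.3586  0.084 ] bay -0.4542 0.0807
```

```bash
cat > door.py <<'E'
import numpy as np
xb=np.array([-.049,.9988]);yb=np.array([-.9988,-.049]);H=np.array([.524,.099])-.09*yb
def P(th,rho=.12,extra=0):
    u=np.cos(th)*yb-np.sin(th)*xb; n=-np.sin(th)*yb-np.cos(th)*xb
    return H+rho*u+(.012+abs(np.cos(th))*.011+abs(np.sin(th))*.0145+extra)*n
if __name__=="__main__":
    cur=np.array([.5218,-.1362]); s=P(1.76,extra=.035); print("start",s,((s-cur)/.6).round(3))
    ths=np.arange(1.76,-.01,-.08); prev=s
    for i in range(0,len(ths),5):
        q=[((P(t)-prev)/.6).round(3).tolist() for t in ths[i:i+5]]; print(ths[i:i+5].round(2),q,P(ths[i:i+5][-1]).round(4)); prev=P(ths[i:i+5][-1])
E
python3 door.py
```

```text
start [0.70373141 0.00173851] [0.303 0.23 ]
[1.76 1.68 1.6  1.52 1.44] [[-0.057, -0.014], [-0.073, -0.021], [-0.09, -0.026], [-0.105, -0.031], [-0.12, -0.034]] [ 0.6318 -0.0185]
[1.36 1.28 1.2  1.12 1.04] [[-0.015, -0.002], [-0.031, -0.003], [-0.046, -0.002], [-0.062, -0.0], [-0.078, 0.003]] [ 0.5849 -0.0169]
[0.96 0.88 0.8  0.72 0.64] [[-0.016, 0.004], [-0.031, 0.01], [-0.046, 0.017], [-0.061, 0.026], [-0.075, 0.035]] [0.54   0.0044]
[0.56 0.48 0.4  0.32 0.24] [[-0.013, 0.011], [-0.026, 0.023], [-0.037, 0.037], [-0.047, 0.051], [-0.056, 0.066]] [0.5063 0.0442]
[ 0.16  0.08 -0.  ] [[-0.008, 0.016], [-0.014, 0.033], [-0.019, 0.051]] [0.4952 0.0746]
```

Emit:
step_arm(rows=[[0.303,0.23,0,0,0,0],[0.303,0.23,0,0,0,0],[0.303,0.23,0,0,0,0],[0.303,0.23,0,0,0,0],[0.303,0.23,0,0,0,0]])

```text
clock: 17.07
tcp_pos: [0.6892, -0.0001, 0.1494]
orientation: [-2.16, -2.277, -0.001]
contact_force: [1.1, -0.7, 0.5]
grip_width: -0.0002
gripper_force: 0.0
```

Emit:
step_arm(rows=[[0.026,0.02,0,0,0,0],[0.026,0.02,0,0,0,0],[0.026,0.02,0,0,0,0]])

```text
clock: 17.32
tcp_pos: [0.7039, 0.0107, 0.1488]
orientation: [-2.159, -2.279, 0.001]
contact_force: [-0.7, -0.9, -0.2]
grip_width: 0.0001
gripper_force: 0.0
```

```bash
python3 st.py t12
python3 - <<'E'
from h import *
f=eyes.grab_frame("wrist");cv2.imwrite("pics/w12.png",cv2.cvtColor(f,cv2.COLOR_RGB2BGR))
s=eyes.grab_frame("scene")
cv2.imwrite("pics/m12.png",cv2.cvtColor(cv2.resize(np.hstack([f,s]),(800,300)),cv2.COLOR_RGB2BGR))
E
```

```text
[-0.57  0.69  0.74  1.57 -0.51  1.09  0.35] [0.7039 0.0107 0.1488] 17.3167 [-0.7 -0.9 -0.2]
orange hidden
blue 37.4 [0.8067 0.2996 0.084 ] bay 0.1865 -0.2921
green 21.6 [ 0.4655 -0.3585  0.084 ] bay -0.4541 0.0808
```

View pics/m12.png

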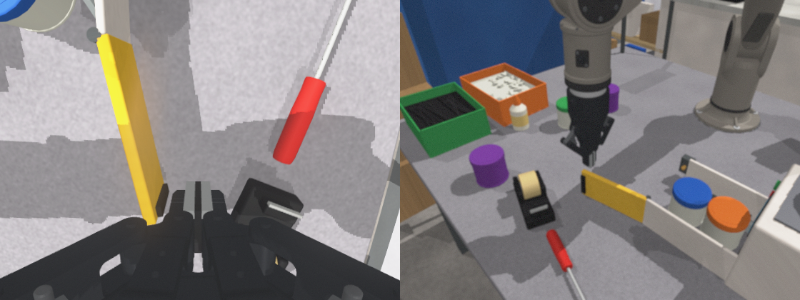

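The wrist view shows the landing spot clear between the door (left) and the screwdriver (right); the scene view shows both tubs upright in the lane. Now descending and sweeping the door shut.

Emit:
step_arm(rows=[[0,-0.006,-0.05,0,0,0],[0,-0.01,-0.1,0,0,0],[0,-0.01,-0.15,0,0,0],[0,-0.01,-0.19,0,0,0],[0,-0.01,-0.213,0,0,0]])

```text
clock: 17.88
tcp_pos: [0.7013, 0.0004, 0.0199]
orientation: [-2.166, -2.271, 0.004]
contact_force: [-0.2, 0.1, -0.1]
grip_width: 0.0001
gripper_force: 0.0
```

Emit:
step_arm(rows=[[-0.02,-0.006,0,0,0,0],[-0.04,-0.012,0,0,0,0],[-0.057,-0.016,0,0,0,0],[-0.073,-0.021,0,0,0,0],[-0.09,-0.026,0,0,0,0]])

```text
clock: 18.3
tcp_pos: [0.6502, -0.0152, 0.0239]
orientation: [2.166, 2.274, 0.003]
contact_force: [1.3, 1.2, 1.1]
grip_width: -0.0003
gripper_force: 0.8
```

```bash
python3 st.py t13
```

```text
[-0.52  0.75  0.65  1.78 -0.61  0.82  0.48] [ 0.6502 -0.0152  0.0239] 18.3 [1.3 1.2 1.1]
orange 19.5 [0.5289 0.2636 0.084 ] bay 0.1642 -0.013
blue 37.0 [0.8077 0.2995 0.084 ] bay 0.1864 -0.2932
green 21.6 [ 0.4657 -0.3586  0.084 ] bay -0.4542 0.0807
```

Emit:
step_arm(rows=[[-0.015,-0.005,0,0,0,0],[-0.03,-0.008,0,0,0,0],[-0.045,-0.01,0,0,0,0],[-0.061,-0.011,0,0,0,0],[-0.076,-0.01,0,0,0,0]])

```text
clock: 18.77
tcp_pos: [0.6038, -0.0209, 0.0229]
orientation: [2.166, 2.275, 0.001]
contact_force: [1.0, 1.9, 1.6]
grip_width: 0.0
gripper_force: 1.3
```

Emit:
step_arm(rows=[[-0.016,0.002,0,0,0,0],[-0.032,0.005,0,0,0,0],[-0.048,0.009,0,0,0,0],[-0.063,0.015,0,0,0,0],[-0.078,0.022,0,0,0,0]])

```text
clock: 19.18
tcp_pos: [0.5566, -0.0074, 0.0226]
orientation: [2.166, 2.275, -0.0]
contact_force: [1.1, 0.1, 1.0]
grip_width: 0.0001
gripper_force: 0.7
```

Emit:
step_arm(rows=[[-0.015,0.009,0,0,0,0],[-0.029,0.018,0,0,0,0],[-0.042,0.029,0,0,0,0],[-0.055,0.041,0,0,0,0],[-0.066,0.055,0,0,0,0]])

```text
clock: 19.6
tcp_pos: [0.5168, 0.0259, 0.0225]
orientation: [-2.166, -2.275, 0.001]
contact_force: [1.1, -0.9, -0.3]
grip_width: 0.0002
gripper_force: 0.0
```

```bash
python3 st.py t14; python3 -c "
from door import *
from h import r
c=r.get_obs()['tcp_pos'][:2]
for t in (.4,.32,.24,.16,.08,0,-.03): print(t,((P(t)-c)/.6).round(3))"
```

```text
[-0.69  0.59  0.67  2.1  -0.61  0.65  0.45] [0.5168 0.0259 0.0225] 19.6 [ 1.1 -0.9 -0.3]
orange 22.1 [0.5179 0.2489 0.084 ] bay 0.15 -0.0013
blue 37.0 [0.8077 0.2995 0.084 ] bay 0.1864 -0.2932
green 21.6 [ 0.4655 -0.3585  0.084 ] bay -0.4541 0.0808
0.4 [ 0.004 -0.003]
0.32 [-0.006  0.011]
0.24 [-0.015  0.027]
0.16 [-0.023  0.043]
0.08 [-0.029  0.06 ]
0 [-0.034  0.077]
-0.03 [-0.035  0.082]
```

Emit:
step_arm(rows=[[-0.007,0.013,0,0,0,0],[-0.015,0.027,0,0,0,0],[-0.023,0.043,0,0,0,0],[-0.029,0.06,0,0,0,0],[-0.034,0.072,0,0,0,0]])

```text
clock: 20.07
tcp_pos: [0.4979, 0.0688, 0.0227]
orientation: [2.164, 2.274, -0.0]
contact_force: [2.7, -10.2, -0.4]
grip_width: 0.0001
gripper_force: 0.0
```

Emit:
step_arm(rows=[[-0.001,0.004,0,0,0,0],[-0.001,0.008,0,0,0,0],[-0.001,0.011,0,0,0,0],[-0.001,0.011,0,0,0,0]])

```text
clock: 20.4
tcp_pos: [0.4966, 0.075, 0.0225]
orientation: [-2.166, -2.275, 0.002]
contact_force: [-1.5, -4.4, -0.2]
grip_width: -0.0001
gripper_force: 0.0
```

```bash
python3 st.py t15
python3 - <<'E'
import cv2
a=cv2.imread("pics/t15.png")[130:300,60:300]; cv2.imwrite("pics/c15.png",cv2.resize(a,None,fx=3.2,fy=3.2,interpolation=cv2.INTER_CUBIC))
E
```

```text
[-0.8   0.57  0.68  2.14 -0.61  0.63  0.36] [0.4966 0.075  0.0225] 20.4 [-1.5 -4.4 -0.2]
orange 21.7 [0.5194 0.2507 0.084 ] bay 0.1517 -0.0028
blue 37.4 [0.8067 0.2996 0.084 ] bay 0.1865 -0.2921
green 21.6 [ 0.4657 -0.3586  0.084 ] bay -0.4542 0.0807
```

Emit:
step_arm(rows=[[0,0.004,0,0,0,0],[0,0.008,0,0,0,0],[0,0.01,0,0,0,0],[0,0.01,0,0,0,0]])

```text
clock: 20.78
tcp_pos: [0.4966, 0.075, 0.0225]
orientation: [2.169, 2.266, -0.007]
contact_force: [0.2, -19.0, -0.1]
grip_width: 0.0001
gripper_force: 0.0
```

Emit:
step_arm(rows=[[0,-0.02,0,0,0,0],[0,-0.06,0,0,0,0],[0,-0.12,0.03,0,0,0],[0,-0.18,0.08,0,0,0],[0,-0.24,0.13,0,0,0]])

```text
clock: 21.2
tcp_pos: [0.4965, -0.0555, 0.0945]
orientation: [-2.164, -2.275, 0.001]
contact_force: [1.2, -0.2, -0.3]
grip_width: 0.0002
gripper_force: 0.0
```

Emit:
step_arm(rows=[[0,-0.05,0.05,0,0,0],[0,-0.11,0.1,0,0,0],[0,-0.17,0.14,0,0,0],[0,-0.2,0.14,0,0,0],[0,-0.2,0.14,0,0,0]])

```text
clock: 21.62
tcp_pos: [0.498, -0.1804, 0.1809]
orientation: [2.17, 2.264, 0.004]
contact_force: [-0.8, -0.3, -0.4]
grip_width: 0.0001
gripper_force: 0.0
```

```bash
python3 st.py t16
python3 - <<'E'
from h import *
a=cv2.imread("pics/t16.png")[130:300,50:270]; cv2.imwrite("pics/c16.png",cv2.resize(a,None,fx=3.4,fy=3.4,interpolation=cv2.INTER_CUBIC))
E
```

```text
[-0.48  0.37  0.9   1.98 -0.35  0.95  0.63] [ 0.498  -0.1804  0.1809] 21.6167 [-0.8 -0.3 -0.4]
orange 22.1 [0.5179 0.2489 0.084 ] bay 0.15 -0.0013
blue 21.5 [0.5197 0.159  0.084 ] bay 0.0601 0.0013
green 21.5 [ 0.4663 -0.3589  0.084 ] bay -0.4545 0.0801
```

View pics/c16.png

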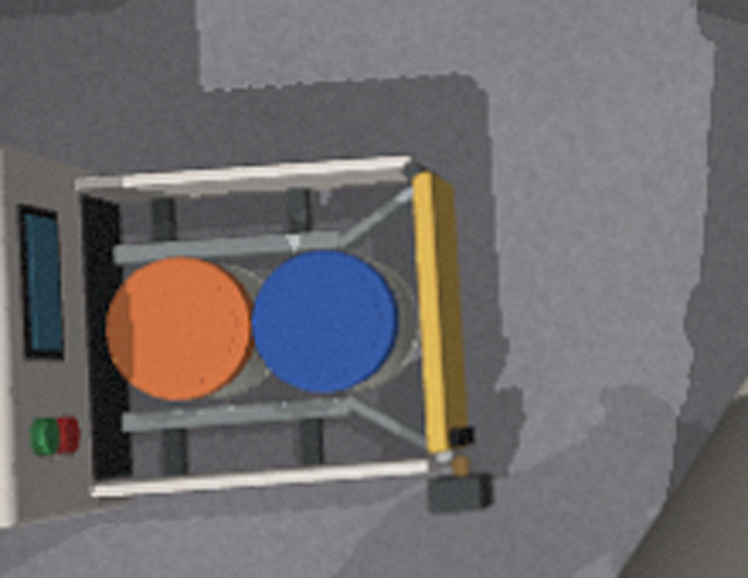

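The crop shows the door closed across the doorway with its free edge at the catch ball (460,465). Orange lid is at (180,328) and blue at (325,320), in single file between the rails.

```bash
python3 -c "
from bench import r
print(r.hand_in())"
```

```text
the job is handed in; nothing more can be done
None
```

I handed the job in at 21.6 s of the 72 s allowed; the hand-in gave no verdict. By the last pictures, orange is about 150 mm and blue about 60 mm inside the doorway, both upright and within about 2 mm of the lane's centre line; the door met a firm stop at 19 N, looks shut on its catch, and green was not moved. One slip: before the first push the fingertips briefly stood on the orange lid, with 45 N on the wrist, and I lifted off without moving the tub.

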